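# Put the sugar tin away in the roll-top bin

### The job

Roll the slatted cover of the wooden bin all the way up, take the sugar tin from the tray and stand it on the bin's floor in the free space beside the egg cups, far enough back for the cover to clear it, then roll the cover fully shut. Set the tin down rather than dropping it, and leave the egg cups, teapot, tray and lantern where they are.

Things in the scene. Friction and masses are not known exactly. Their poses are not given: they have to be found in the camera images.
- bin: Roll-top wooden bread bin fixed on the counter, 372 mm deep (x), 390 wide (y), 244 high. Origin: centre of its underside, below the track's centre line; front faces its -x, z up. Side walls 15 mm thick, 232 high, front edge a quarter round of 182 mm radius about the centre line. A fixed top board (top at 244) covers x = +50 to +195 mm.
- bin_floor (a point): Point on the bin's inner floor, 14 mm straight above the bin's origin, axes as the bin's. From here: side walls at y = +-180 mm, inner back board at x = +100 mm, front sill at x = -178 to -164 mm, its top 61 mm above this floor. With the cover up the bin is open to the front and top from the sill to about x = 0.
- track_axis (a point): Centre of the circular track, 50 mm straight above the bin's origin, axes as the bin's. The cover turns about the level line through this point along y.
- cover (a joint): Angle of the slatted tambour cover, rad: 0 shut (bottom rail meets the sill), 1.44 fully up at its stop; grows as the pull rises from the front over the top towards the back. Inner face 165 mm, outer face 174 mm (bottom rail 179 mm) from the centre line. Friction holds it wherever it is left; moving it takes about 1 to 6 N at the pull. It may start partly up.
- pull (a point): Middle of the cover's pull, a dark wooden block on the middle of the bottom rail: 48 mm wide (bin's y), 18 mm thick along the track, reaching 179 to 212 mm from the centre line; this point at 198 mm. Shut, it is at the front, 14.5 degrees above level from the centre line; fully up, at 97 degrees, 14 mm before the top board. Its axes turn with the cover and equal the bin's when shut.
- tin: Stainless cylindrical sugar tin, 66 mm across, 120 mm high to its flat lid, with a knob (22 mm across) up to 134 mm; 0.25 to 0.5 kg. Origin: centre of its underside, z up. It stands on the tray, at either end.
- tray: Carved dark wooden tray fixed on the counter, 400 mm (x) by 260 mm (y), rim 26 mm high and 10 mm thick, floor 10 mm above its origin (centre of the underside).
- teapot: White porcelain teapot, body 130 mm across, 136 mm high, about 225 mm from spout (its +y) to handle (-y). Origin: centre of its underside. Stands at the tray's other end, about 180 mm from the tin.
- cup_front: Clay egg cup, 50 mm across, 60 mm high, standing loose inside the bin. Origin: centre of its underside.
- cup_back: Second, identical egg cup, standing 75 to 85 mm behind the first in the bin. Origin: centre of its underside.
- lantern: Small glass and metal lantern with a hinged door, 90 mm square, 190 mm high, standing on the counter between the tray and the bin, at their far end. Origin: centre of its underside.

How it is judged:
On the way, in this order (a step that is already met when the one before it is completed fails the run):
1. the cover is rolled all the way up (value of joint cover above 1.25 rad), for 0.1 s.
2. the tin stands released on the bin's floor, clear of the cover's path, with the cover still up (value of joint cover above 0.9 rad and x of tin in the frame of bin between -0.102 and 0.07 m and y of tin in the frame of bin between -0.15 and 0.15 m and z of tin in the frame of bin below 0.019 m and angle between tin's own z axis and vertical below 0.08 rad and contact force between the fingers and tin below 0.1 N and linear speed of tin below 0.03 m/s), for 0.2 s.
At the end, for the whole second after the job is handed in: Cover shut (under 0.04 rad, 7 mm at the sill); tin at rest on the bin floor, upright within 0.08 rad, its axis at most 102 mm forward of the track's centre line; egg cups upright; egg cups, teapot and lantern within 20 mm of where they were (value of joint cover below 0.04 rad and x of tin in the frame of bin between -0.102 and 0.07 m and y of tin in the frame of bin between -0.15 and 0.15 m and z of tin in the frame of bin below 0.019 m and angle between tin's own z axis and vertical below 0.08 rad and linear speed of tin below 0.02 m/s and angle between each of cup_front, cup_back's own z axis and vertical below 0.1 rad and distance of each of cup_front, cup_back, teapot, lantern from where it was at the start of the episode below 0.02 m); the robot touches nothing.
It fails at once if an egg cup is knocked over or pushed 20 mm or more (angle between any of cup_front, cup_back's own z axis and vertical above 0.4 rad or distance of any of cup_front, cup_back from where it was at the start of the episode above 0.02 m).
It fails at once if the teapot or the lantern is pushed 20 mm or more (distance of any of teapot, lantern from where it was at the start of the episode above 0.02 m).
It fails at once if the tin is tipped over (angle between tin's own z axis and vertical above 0.7 rad).
It fails at once if the tin is dropped from more than about 20 mm (contact force between the fingers and tin below 0.1 N and linear speed of tin above 0.6 m/s).
It also fails if it takes over 72 s, if anything falls off the work surface, if the arm or the gripper's body presses on something with over 40 N, if the wrist force passes 120 N, or if a joint passes its speed limit or range.

### The arm

A 6-joint arm with a two-finger parallel gripper is mounted at the origin on the work surface. World frame = base frame: x ahead of the robot, y to its left, z up, the work surface at z = 0. Lengths are in m, angles in rad, forces in N, time in s.
With the tool pointing down it reaches from about 0.375 to 0.9 m from the base axis. Payload 3.1 kg.
Tool frame: the origin (TCP) lies midway between the tips of the shut fingers; the grasp point (between the pads) lies 19 mm behind it; z points along the fingers, y is the line along which they close (so a half turn about z gives the same grasp; the last joint's range is limited). The gripper opens to 85 mm and grips with 20 to 120 N. Pads are 22 mm wide; open, the fingers measure 114 mm over their backs; the gripper's body (76 mm by 85 mm) begins 54 mm behind the grasp point. The pads swing forward as they close: fully open they stand 13 mm farther back than shut.
Start: joints at [0.963, 0.527, 1.433, -0, 1.181, -0.178], TCP at [0.26, 0.568, 0.231] pointing down, gripper open.
Joint ranges: [-3.08, 3.08], [-0.75, 2.2], [0.22, 2.44], [-1.43, 4.57], [0, 2.65], [-2.85, 2.85]. Speed limits (rad/s): [2.79, 2.79, 3.14, 3.14, 3.14, 3.14].

### API

Orientations are given as [roll, pitch, yaw] about the fixed x, y, z axes, in that order (R = Rz(yaw) Ry(pitch) Rx(roll)).
In Python, from plant import bot gives the robot as it stands.
- The arm moves only by the tool nudge_tcp, called after "Call:" by a JSON object that holds its "name" and its "arguments". Schema: {"type":"object","properties":{"segments":{"type":"array","items":{"type":"object","properties":{"pos":{"type":"array","items":{"type":"number"},"minItems":3,"maxItems":3},"rotvec":{"type":"array","items":{"type":"number"},"minItems":3,"maxItems":3}},"additionalProperties":false},"minItems":1,"maxItems":12},"aperture":{"type":"number"},"force":{"type":"number"},"only":{"type":"string"},"quiet":{"type":"boolean"},"lines":{"type":"string"}},"required":["segments"],"additionalProperties":false}. segments is a list of rows, 1 to 12 of them, each an object with the fields pos (a list: dx, dy, dz in m), rotvec (a list: a rotation vector rx, ry, rz in rad); a field left out counts as zero; each row shifts and turns the commanded pose from where the row before left it, along the tool's axes as they then stand; what a row does not reach is not made up. A row lasts 1/10 s, in which the tool goes at most 0.05 m and 0.15 rad, less where a joint would pass 70% of its speed; a pose out of reach is approached as far as the arm can. aperture is the finger opening in m, set as the call begins (left out keeps the last). The fingers move at their own pace and stop on an object; force is the grip in N (left out, the last holds). Time passes only in rows, so rows that do not move let the fingers close. The tool returns the time, the measured TCP pose, the force, the opening and the grip force at its end. only (a regular expression) keeps the lines of the reply that match it, lines (a string "A,B") keeps lines A to B, and quiet returns only ok. Input that does not fit is refused with a message, and nothing moves.
- bot.read_state(): the state, without advancing time (a new reading comes with each control period).
- bot.grab_frame(name): name is "scene" or "top"; returns a dict with "pixels" (480x640x3 uint8, blue, green, red), "fov_y" (degrees; the focal length in pixels is half the picture's height over the tangent of half this angle, whatever the lens; pixels are square), "cx", "cy" (the principal point, pixels), "view" (4x4, takes a point from world to camera coordinates). Camera axes: x right, y up, looking along -z (the intrinsics and any distortion apply to the point x, -y, -z); pixel columns grow to the right and rows downward; lengths in m; the calibration is good to about 2 mm. A picture is of the moment at which its call begins. There is no depth.
- bot.finish_job(): hands the job in; it is judged then, once.
The state is a dict: "time_s": time; "joint_pos": joint angles; "dq": joint speeds; "effort": joint torques, N m; "eef_pos": TCP position; "eef_rot": TCP orientation; "force": force on the tool from outside, world axes, zero at the start; "torque": the same for the moment, N m; "finger_gap": finger opening in m; "gripper_force": force on a finger pad.
Only numpy, scipy, OpenCV 4.12 (cv2) and the standard library are available. Lean on these libraries where they do the work, as an engineer would, in place of code of your own. Each camera call takes 0.05 s, during which the arm holds its last target. There are 200 camera calls.

## Working session

There is one attempt and no reset: what is moved stays moved. The work goes in short steps, Python scripts to look and compute and a tool call to move; the robot and the scene stay as the last step left them, time stands still between calls to the robot, and variables do not carry over. Pictures are saved under pics/ and viewed, at most 10 in all, crops included, and the job is handed in when it is done.

```bash
ls; mkdir -p pics
```

Run:
```python
from plant import bot
import cv2,numpy as np
for n in("scene","top"):
    f=bot.grab_frame(n); cv2.imwrite(f"pics/{n}0.png",f["pixels"]); print(n,f["fov_y"],f["cx"],f["cy"],np.round(f["view"],4).tolist(),[k for k in f])
s=bot.read_state();print(s)
```

```text
pics
plant.py
scene 46.02390369194113 335.1022669427605 235.5106625087274 [[0.8934, 0.4493, 0.001, -0.4719], [-0.4263, 0.8469, 0.3179, 0.2197], [0.142, -0.2844, 0.9481, -1.3763], [0.0, 0.0, 0.0, 1.0]] ['pixels', 'fov_y', 'cx', 'cy', 'view']
top 47.16571400029087 321.7959903272145 223.9044420985517 [[-0.0164, -0.9999, 0.0005, -0.0354], [0.9798, -0.016, 0.1994, -0.5565], [-0.1993, 0.0038, 0.9799, -1.1224], [0.0, 0.0, 0.0, 1.0]] ['pixels', 'fov_y', 'cx', 'cy', 'view']
{'time_s': 0.1, 'joint_pos': array([ 9.62496002e-01,  5.28360113e-01,  1.43376063e+00, -3.92843279e-05,
        1.18137721e+00, -1.78534785e-01]), 'dq': array([-0.00053211, -0.00140527, -0.00316655,  0.00030592,  0.00139033,
       -0.00056164]), 'effort': array([ 1.25333436e-04, -4.43303704e+01, -1.78585964e+01, -2.05570227e-04,
        3.84210551e-03,  1.71776031e-05]), 'eef_pos': array([0.26004817, 0.56763801, 0.23044381]), 'eef_rot': array([-3.13971119e+00, -3.02620453e-04,  2.71184178e+00]), 'force': array([-0.05558614,  0.68829138, -0.85112138]), 'torque': array([-0.02326122, -0.01724585,  0.01912014]), 'gripper_force': 0.0, 'finger_gap': 0.08538338029616474}
```

View pics/scene0.png

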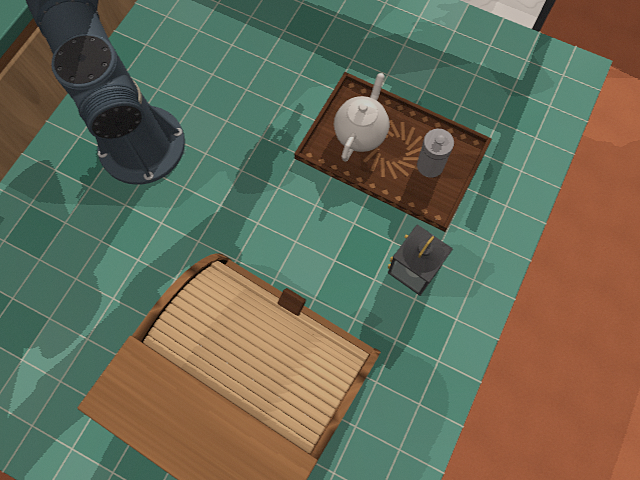

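View pics/top0.png

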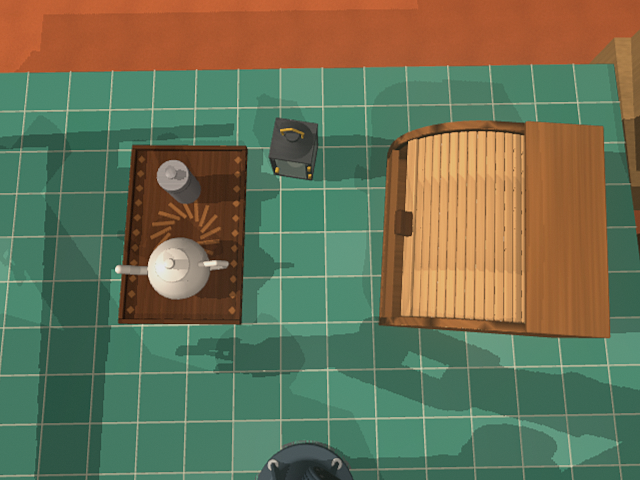

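The scene view shows the pull at (292,301), the tin at about (435,150) with its knob at (439,135), the teapot at (361,122) and the lantern at (421,258). The top view shows the pull at (404,222), the tin lid at (173,174), the teapot at (178,265) and the lantern at (293,145). The cover looks nearly shut. I'll enlarge the views for accurate reading.

Create h.py:
```python
import numpy as np,cv2
from scipy.optimize import least_squares
from scipy.spatial.transform import Rotation as R
V={"scene":(46.02390369194113,335.1022669427605,235.5106625087274),"top":(47.16571400029087,321.7959903272145,223.9044420985517)}
W={"scene":np.array([[0.8934,0.4493,0.001,-0.4719],[-0.4263,0.8469,0.3179,0.2197],[0.142,-0.2844,0.9481,-1.3763]]),
"top":np.array([[-0.0164,-0.9999,0.0005,-0.0354],[0.9798,-0.016,0.1994,-0.5565],[-0.1993,0.0038,0.9799,-1.1224]])}
def proj(n,p):
    fy,cx,cy=V[n]; f=240/np.tan(np.radians(fy/2)); c=W[n]@np.r_[p,1]
    return np.array([cx-f*c[0]/c[2],cy+f*c[1]/c[2]])
def tri(a,b):  # scene px, top px
    r=least_squares(lambda p:np.r_[proj("scene",p)-a,proj("top",p)-b],[.5,0,.1]); return r.x,np.abs(r.fun).max()
def onz(n,px,z):
    r=least_squares(lambda p:proj(n,np.r_[p,z])-px,[.5,0]); return r.x
```

Run:
```python
import cv2,numpy as np
a=cv2.imread("pics/top0.png");b=cv2.imread("pics/scene0.png")
r=lambda i,x,y,w,h,s:cv2.resize(i[y:y+h,x:x+w],None,fx=s,fy=s,interpolation=cv2.INTER_CUBIC)
cv2.imwrite("pics/c1.png",r(a,375,110,240,235,2.5))
cv2.imwrite("pics/c2.png",r(b,75,245,310,235,2.5))
t=np.zeros((600,800,3),np.uint8)
t[:480,:400]=r(a,130,140,100,120,4); t[:480,400:]=r(b,390,110,100,120,4)
cv2.imwrite("pics/c3.png",t)
```

```text
(no output)
```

View pics/c1.png

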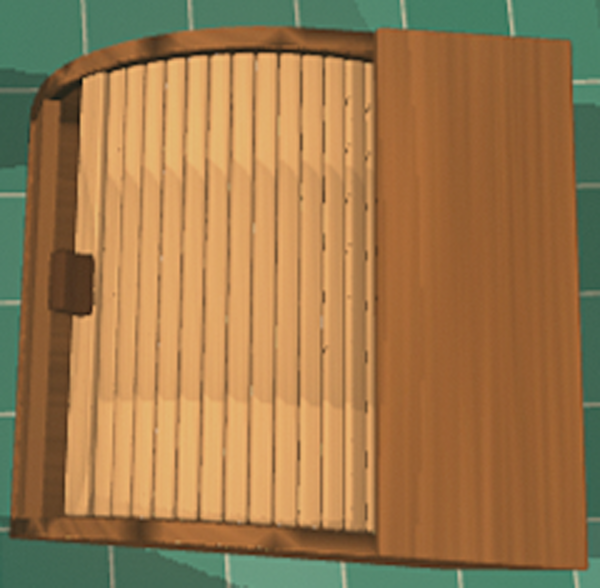

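View pics/c2.png

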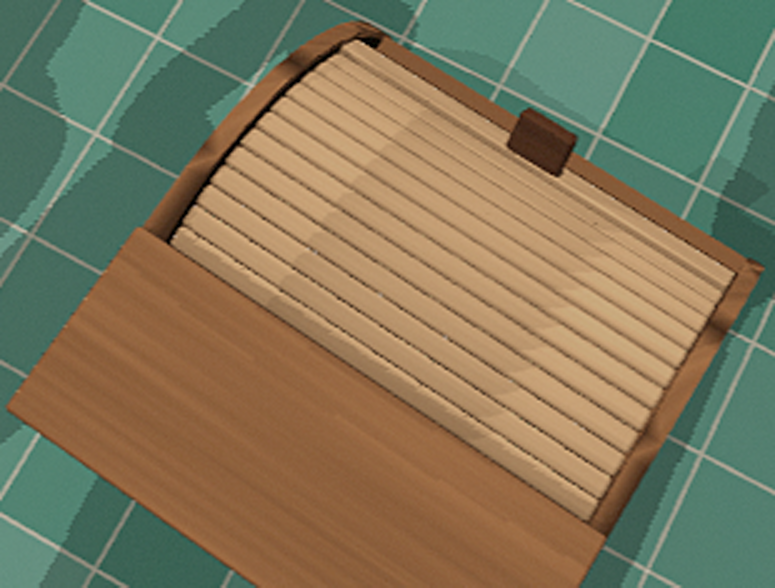

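View pics/c3.png

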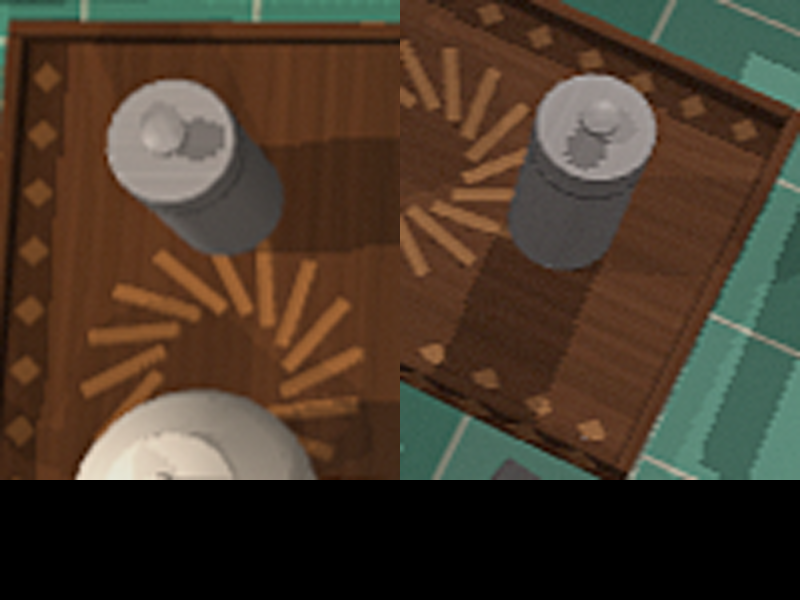

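The crops show: c1 has the board corners at (376,28), (571,41), (588,569), (377,556) and the pull spanning (50..94,250..314). c2 has the board corners at (138,228), (606,535), (8,408) and the pull outline (521,108), (578,137), (557,176), (508,145). c3 has the lid centre at (172,141) from the top and (596,128) from the scene view.

Create bin.py:
```python
from h import *
T=lambda u:np.array(u)/2.5+[375,110]; S=lambda u:np.array(u)/2.5+[75,245]
obs=[("top",T((376,28)),(.05,.195,.244)),("top",T((571,41)),(.195,.195,.244)),("top",T((588,569)),(.195,-.195,.244)),("top",T((377,556)),(.05,-.195,.244)),
("scene",S((138,228)),(.05,-.195,.244)),("scene",S((606,535)),(.05,.195,.244)),("scene",S((8,408)),(.195,-.195,.244))]
def b2w(q,p): return R.from_euler('z',q[2]).apply(p)+[q[0],q[1],q[3]]
fit=least_squares(lambda q:np.concatenate([proj(n,b2w(q,p))-u for n,u,p in obs]),[.5,-.4,-1.57,0])
q=fit.x
def pp(th,r=.198,y=0,t=0): # point on pull, radius r, lateral y, t along track
    a=np.radians(14.5)+th; return np.array([-r*np.cos(a)+t*np.sin(a),y,.05+r*np.sin(a)+t*np.cos(a)])
```

Run:
```python
from bin import *
print(q,np.degrees(q[2]),np.round(fit.fun,1))
qa=q
print("lid",tri((439,142),(173,175.25)))
print("corners h", tri(S((138,228)),T((377,556))),tri(S((606,535)),T((376,28))))
for th in (0,.05,.1,.15,.2):
    print(th)
    for n,o in(("top",(375,110)),("scene",(75,245))):
        print(n,[np.round((proj(n,b2w(q,pp(th,r,y,t)))-o)*2.5).astype(int).tolist() for r in(.179,.212) for y in(-.024,.024) for t in(-.009,.009)])
```

```text
[ 0.52039166 -0.36127303 -1.65728526 -0.00662485] -94.95545078879256 [-0.8 -0.4 -1.3 -0.5 -1.1  0.2 -0.5 -0.6 -0.6 -0.6 -0.1  1.7 -2.1  0.8]
lid (array([0.64956362, 0.26051398, 0.12671398]), np.float64(0.9272656614086259))
corners h (array([ 0.32140983, -0.39546643,  0.23415114]), np.float64(0.5520209400881697)) (array([ 0.7085111 , -0.42611031,  0.24276404]), np.float64(0.713896768507766))
0
top [[35, 328], [43, 325], [38, 272], [46, 268], [-2, 324], [6, 321], [1, 268], [8, 263]]
scene [[533, 132], [528, 132], [582, 162], [578, 162], [553, 97], [549, 97], [602, 127], [598, 127]]
0.05
top [[39, 327], [48, 324], [42, 270], [51, 266], [2, 322], [11, 319], [5, 265], [14, 261]]
scene [[531, 131], [526, 132], [580, 162], [575, 163], [551, 97], [546, 97], [600, 127], [596, 128]]
0.1
top [[43, 325], [54, 322], [46, 268], [56, 264], [7, 320], [17, 317], [10, 263], [20, 259]]
scene [[528, 132], [523, 134], [578, 162], [573, 164], [548, 97], [542, 98], [598, 127], [593, 129]]
0.15
top [[48, 324], [60, 321], [51, 266], [62, 263], [13, 318], [24, 315], [16, 260], [27, 257]]
scene [[526, 132], [519, 135], [575, 163], [570, 166], [545, 98], [539, 100], [595, 128], [589, 131]]
0.2
top [[54, 322], [66, 319], [56, 264], [69, 261], [19, 316], [31, 314], [22, 258], [34, 254]]
scene [[523, 134], [515, 138], [573, 164], [566, 169], [541, 99], [534, 102], [592, 130], [586, 134]]
```

```bash
sed -i 's/^fit=.*/fit=least_squares(lambda q:np.concatenate([proj(n,b2w(np.r_[q,0],p))-u for n,u,p in obs]),[.5,-.4,-1.57])/; s/^q=fit.x/q=np.r_[fit.x,0]/' bin.py
```

Run:
```python
from bin import *
print(q,np.degrees(q[2]),np.round(fit.fun,1))
def bb(n,th,dy):
    P=np.array([proj(n,b2w(q,pp(th,r,y+dy,t))) for r in(.179,.212) for y in(-.024,.024) for t in(-.009,.009)])
    return np.r_[P.min(0),P.max(0)]
oT=np.r_[T((50,250)),T((94,314))];oS=np.r_[S((508,108)),S((578,176))]
f=least_squares(lambda v:np.r_[bb("top",*v)-oT,bb("scene",*v)-oS],[.4,0]);print(f.x,f.fun.round(1))
# tin base + tray check; lantern top, teapot lid
print("lid z.130",onz("scene",(439,142),.13),onz("top",(173,175.25),.13))
print("lantern roughly",tri((425,246),(293,135)), "pot knob",tri((363,107),(170,263)))
print("pull",b2w(q,pp(f.x[0])), "track",b2w(q,[0,0,.05]))
```

```text
[ 0.52060943 -0.3594885  -1.65750025  0.        ] -94.96776905185928 [-0.5 -1.8 -0.5 -1.9 -0.2  0.1 -0.2 -0.7 -1.2 -2.1  0.4  1.  -3.1 -0.3]
[0.37553309 0.0006737 ] [-1.9 -2.3  0.3  0.3 -2.7 -1.4  0.6  1.1]
lid z.130 [0.65103772 0.26076577] [0.64716202 0.25801285]
lantern roughly (array([0.71787833, 0.01292589, 0.16742748]), np.float64(1.3333792053917932)) pot knob (array([0.46629397, 0.25504522, 0.14317197]), np.float64(0.9681075734080196))
pull [ 0.53447784 -0.19993818  0.1664275 ] track [ 0.52060943 -0.3594885   0.05      ]
```

Add to bin.py:
```python
from plant import bot
def cur():
    s=bot.read_state(); return s,np.array(s["eef_pos"]),R.from_euler('xyz',s["eef_rot"])
def go(pos,Rt):
    s,p,Rc=cur(); print("t",round(s["time_s"],1),"tcp",p.round(4),"q",np.round(s["joint_pos"],2))
    print(" dtool",Rc.inv().apply(np.array(pos)-p).round(4)," then rotvec",(Rc.inv()*Rt).as_rotvec().round(3)," d in target tool axes",Rt.inv().apply(np.array(pos)-p).round(4))
def rot(e): # tool for bin work, approach from elevation e deg in front; y tool=bin y
    e=np.radians(e); z=np.array([np.cos(e),0,-np.sin(e)]); y=np.array([0,1.,0]); x=np.cross(y,z)
    return R.from_euler('z',q[2])*R.from_matrix(np.c_[x,y,z])
def tcp_pull(th,e,r=.205,back=0):
    z=np.array([np.cos(np.radians(e)),0,-np.sin(np.radians(e))])
    return b2w(q,pp(th,r)+z*(.019-back))
```

Run:
```python
from bin import *
go(tcp_pull(.375,50,back=.12),rot(50))
```

```text
t 0.1 tcp [0.26   0.5676 0.2304] q [ 0.96  0.53  1.43 -0.    1.18 -0.18]
 dtool [-0.5455 -0.5169 -0.0166]  then rotvec [ 0.426 -0.606  1.175]  d in target tool axes [-0.5246  0.3399  0.4175]
```

Call:
{"name": "nudge_tcp", "arguments": {"segments": [{"pos": [0,0,-0.03]},{"pos": [0,0,-0.03]},{"pos": [-0.03,-0.028,0]},{"pos": [-0.03,-0.028,0]},{"pos": [-0.03,-0.028,0]},{"pos": [-0.03,-0.028,0]},{"pos": [-0.03,-0.028,0]},{"pos": [-0.03,-0.028,0]},{"pos": [-0.03,-0.028,0]},{"pos": [-0.03,-0.028,0]},{"pos": [-0.03,-0.028,0]}], "aperture": 0.085}}

```text
time_s: 1.2
eef_pos: [0.4009, 0.2249, 0.2911]
eef_rot: [-3.141, -0.0, 2.712]
force: [0.4, -0.1, -0.2]
finger_gap: 0.0854
gripper_force: 0.0
```

Call:
{"name": "nudge_tcp", "arguments": {"segments": [{"pos": [-0.03,-0.028,0]},{"pos": [-0.03,-0.028,0]},{"pos": [-0.03,-0.028,0]},{"pos": [-0.03,-0.028,0]},{"pos": [-0.03,-0.028,0]},{"pos": [-0.03,-0.028,0]},{"pos": [-0.03,-0.028,0]},{"pos": [-0.03,-0.028,0]},{"pos": [-0.03,-0.028,0]},{}]}}

```text
time_s: 2.2
eef_pos: [0.5434, -0.12, 0.2908]
eef_rot: [-3.14, 0.003, 2.707]
force: [-0.6, -0.1, -0.4]
finger_gap: 0.0852
gripper_force: 0.0
```

Run:
```python
from bin import *
go(tcp_pull(.375,50,back=.12),rot(50))
```

```text
t 2.2 tcp [ 0.5434 -0.12    0.2908] q [-0.42  0.37  1.53 -0.    1.24 -1.55]
 dtool [-0.0014 -0.0097  0.043 ]  then rotvec [ 0.426 -0.604  1.17 ]  d in target tool axes [ 0.0202 -0.0019  0.0392]
```

Call:
{"name": "nudge_tcp", "arguments": {"segments": [{"rotvec": [0.0426,-0.0604,0.117]},{"rotvec": [0.0426,-0.0604,0.117]},{"rotvec": [0.0426,-0.0604,0.117]},{"rotvec": [0.0426,-0.0604,0.117]},{"rotvec": [0.0426,-0.0604,0.117]},{"rotvec": [0.0426,-0.0604,0.117]},{"rotvec": [0.0426,-0.0604,0.117]},{"rotvec": [0.0426,-0.0604,0.117]},{"rotvec": [0.0426,-0.0604,0.117]},{"rotvec": [0.0426,-0.0604,0.117]},{}]}}

```text
time_s: 3.3
eef_pos: [0.5413, -0.1132, 0.2896]
eef_rot: [-3.135, 0.695, 1.496]
force: [0.5, 0.3, -0.1]
finger_gap: 0.0847
gripper_force: 0.0
```

Run:
```python
from bin import *
go(tcp_pull(.375,50,back=.06),rot(50))
f=bot.grab_frame("top")["pixels"];g=bot.grab_frame("scene")["pixels"]
t=np.zeros((400,800,3),np.uint8)
t[:,:400]=cv2.resize(f[130:290,350:510],(400,400));t[:,400:]=cv2.resize(g[210:370,200:360],(400,400))
cv2.imwrite("pics/p1.png",t)
```

```text
t 3.3 tcp [ 0.5413 -0.1132  0.2896] q [-0.06  0.46  1.6  -0.75  1.22  0.34]
 dtool [0.014  0.0008 0.1025]  then rotvec [ 0.001 -0.003  0.009]  d in target tool axes [0.0143 0.0007 0.1025]
```

View pics/p1.png

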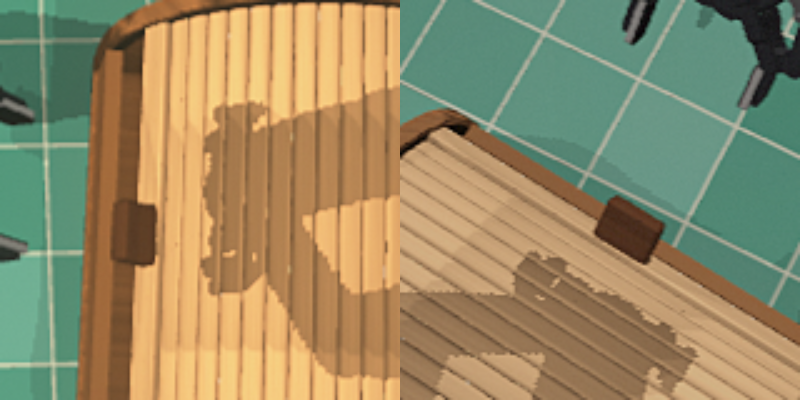

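The tool is tilted correctly in front of the pull. The pull's centre is at (135,232) in the top crop, which is (404,222.8) full frame. In the scene crop it is at (630,230), which is (292,302).

Run:
```python
from bin import *
c,e=tri((292,302),(404,222.8)); b=R.from_euler('z',-q[2]).apply(c-[q[0],q[1],0]); print(c,e,b, np.hypot(b[0],b[2]-.05), np.arctan2(b[2]-.05,-b[0])-np.radians(14.5))
for th in(.3,.375,.45):print(proj("scene",b2w(q,pp(th))),proj("top",b2w(q,pp(th))))
```

```text
[ 0.53515653 -0.20286991  0.16156891] 0.8718781274861271 [-0.15728998  0.00093001  0.16156891] 0.1928412782613877 0.3638808439633163
[294.15017208 298.09027275] [396.97127979 223.05649658]
[291.37258177 300.32413312] [402.08455223 222.07301672]
[288.28957329 303.08509807] [407.73318153 221.16878546]
```

Call:
{"name": "nudge_tcp", "arguments": {"segments": [{"pos": [0.014,0.001,0],"rotvec": [0,0,0.009]},{"pos": [0,0,0.03]},{"pos": [0,0,0.03]},{"pos": [0,0,0.03]},{"pos": [0,0,0.03]},{"pos": [0,0,0.02]},{"pos": [0,0,0.01]},{"pos": [0,0,0.008]},{}]}}

```text
time_s: 4.3
eef_pos: [0.5343, -0.2057, 0.161]
eef_rot: [3.137, 0.695, 1.479]
force: [-0.8, -0.1, 0.2]
finger_gap: 0.0851
gripper_force: 0.0
```

Run:
```python
from bin import *
go(tcp_pull(.375,50),rot(50))
f=bot.grab_frame("top")["pixels"];g=bot.grab_frame("scene")["pixels"]
t=np.zeros((400,800,3),np.uint8)
t[:,:400]=cv2.resize(f[130:290,350:510],(400,400));t[:,400:]=cv2.resize(g[210:370,200:360],(400,400))
cv2.imwrite("pics/p2.png",t)
```

```text
t 4.3 tcp [ 0.5343 -0.2057  0.161 ] q [-0.23  0.63  1.74 -0.93  0.91  0.51]
 dtool [ 0.0028 -0.0004  0.0044]  then rotvec [ 0.001 -0.003 -0.004]  d in target tool axes [ 0.0028 -0.0003  0.0044]
```

View pics/p2.png

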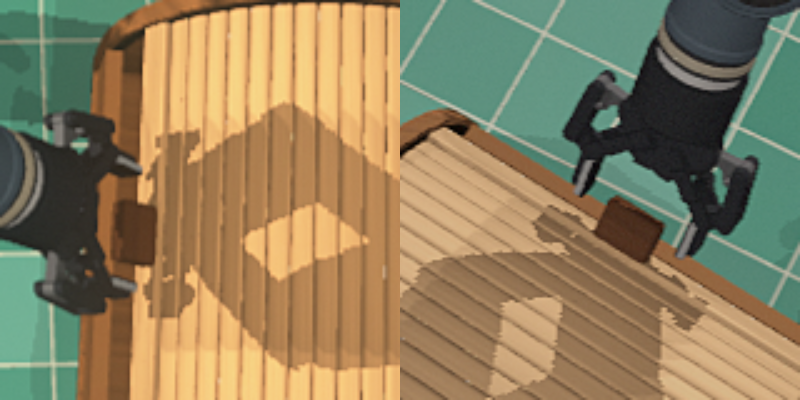

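The pads straddle the pull, with tips at (130,165) and (128,290) in the top crop and the pull centred at row 232. I'll close gently.

Call:
{"name": "nudge_tcp", "arguments": {"segments": [{"pos": [0.002,-0.001,0.003]},{},{},{},{},{},{},{}], "aperture": 0.03, "force": 25}}

```text
time_s: 5.2
eef_pos: [0.5341, -0.2051, 0.1578]
eef_rot: [3.135, 0.695, 1.479]
force: [0.9, 5.4, 4.2]
finger_gap: 0.0473
gripper_force: 27.6
```

Run:
```python
from bin import *
go(tcp_pull(.375,50),rot(50)); s=cur()[0]; print(s["force"],s["torque"])
# twist row: rotate about track axis by +d, decreasing extra tilt
for d,k in((.08,1),(.1,.8)):
    s_,p,Rc=cur(); ax=R.from_euler('z',q[2]).apply([0,1,0]); c=np.array([q[0],q[1],.05])
    Rd=R.from_rotvec(ax*d); p2=c+Rd.apply(p-c); R2=R.from_rotvec(ax*d*k)*Rc
    print(d,k,"row",Rc.inv().apply(p2-p).round(4),(Rc.inv()*R2).as_rotvec().round(4))
```

```text
t 5.2 tcp [ 0.5341 -0.2051  0.1578] q [-0.23  0.64  1.74 -0.94  0.9   0.52]
 dtool [ 0.0002 -0.0001  0.0023]  then rotvec [ 0.003 -0.003 -0.004]  d in target tool axes [ 0.0002 -0.0001  0.0023]
[0.889881   5.40297199 4.23806729] [0.5677775  0.03578893 0.15793336]
0.08 1 row [-0.0147  0.0001 -0.0034] [0.0003 0.08   0.0002]
0.1 0.8 row [-0.0184  0.0001 -0.0041] [0.0003 0.08   0.0002]
```

Call:
{"name": "nudge_tcp", "arguments": {"segments": [{"pos": [-0.0147,0,-0.0034],"rotvec": [0,0.08,0]},{"pos": [-0.0147,0,-0.0034],"rotvec": [0,0.08,0]},{"pos": [-0.0147,0,-0.0034],"rotvec": [0,0.08,0]},{"pos": [-0.0147,0,-0.0034],"rotvec": [0,0.08,0]},{"pos": [-0.0147,0,-0.0034],"rotvec": [0,0.08,0]},{}]}}

```text
time_s: 5.8
eef_pos: [0.529, -0.2627, 0.212]
eef_rot: [3.134, 0.297, 1.476]
force: [0.9, 2.4, 8.5]
finger_gap: 0.0471
gripper_force: 30.4
```

Create st.py:
```python
from bin import *
s,p,Rc=cur(); g=p-Rc.apply([0,0,.019]); b=R.from_euler('z',-q[2]).apply(g-[q[0],q[1],0]); 
print("grasp pt bin",b.round(4),"r",np.hypot(b[0],b[2]-.05).round(4),"th",(np.arctan2(b[2]-.05,-b[0])-np.radians(14.5)).round(3),"gap",s["finger_gap"],"F",Rc.inv().apply(s["force"]).round(1),s["joint_pos"].round(2))
```

```bash
python3 st.py
```

```text
grasp pt bin [-1.027e-01 -1.000e-04  2.301e-01] r 0.2074 th 0.8 gap 0.04712578978192387 F [-0.1  0.8 -8.9] [-0.52  0.49  1.62 -0.34  0.93 -0.23]
```

Call:
{"name": "nudge_tcp", "arguments": {"segments": [{"pos": [-0.0147,0,-0.0044],"rotvec": [0,0.08,0]},{"pos": [-0.0147,0,-0.0044],"rotvec": [0,0.08,0]},{"pos": [-0.0147,0,-0.0044],"rotvec": [0,0.08,0]},{"pos": [-0.0147,0,-0.0034],"rotvec": [0,0.08,0]},{"pos": [-0.0147,0,-0.0034],"rotvec": [0,0.08,0]},{}]}}

```text
time_s: 6.4
eef_pos: [0.5228, -0.3339, 0.2377]
eef_rot: [3.135, -0.102, 1.477]
force: [3.8, -4.8, -4.3]
finger_gap: 0.0474
gripper_force: 32.0
```

```bash
python3 st.py
```

```text
grasp pt bin [-2.370e-02 -1.000e-04  2.566e-01] r 0.2079 th 1.203 gap 0.04738258565959874 F [-4.8  4.2  3.8] [-0.79  0.53  1.41  0.09  1.26 -0.72]
```

Call:
{"name": "nudge_tcp", "arguments": {"segments": [{"pos": [-0.0129,0,-0.0025],"rotvec": [0,0.07,0]},{"pos": [-0.0129,0,-0.0025],"rotvec": [0,0.07,0]},{"pos": [-0.0129,0,-0.0025],"rotvec": [0,0.07,0]},{},{}]}}

```text
time_s: 6.9
eef_pos: [0.5196, -0.3714, 0.2393]
eef_rot: [3.135, -0.31, 1.48]
force: [2.5, -5.3, 1.1]
finger_gap: 0.0471
gripper_force: 36.8
```

```bash
python3 st.py
```

```text
grasp pt bin [ 1.780e-02 -1.000e-04  2.574e-01] r 0.2081 th 1.403 gap 0.04711418866685888 F [-4.5  2.9 -2.6] [-0.9   0.62  1.27  0.22  1.48 -0.85]
```

Call:
{"name": "nudge_tcp", "arguments": {"segments": [{},{},{},{},{"pos": [0,0,-0.02]},{"pos": [0,0,-0.03]},{"pos": [0,0,-0.03]},{"pos": [0,0,-0.03]}], "aperture": 0.085}}

```text
time_s: 7.7
eef_pos: [0.5152, -0.4015, 0.345]
eef_rot: [3.139, -0.315, 1.483]
force: [-0.5, -1.6, 0.1]
finger_gap: 0.0852
gripper_force: 0.0
```

Call:
{"name": "nudge_tcp", "arguments": {"segments": [{"rotvec": [0,-0.1,0]},{"rotvec": [0,-0.1,0]},{"rotvec": [0,-0.1,0]},{"pos": [0.03,0,0]},{"pos": [0.04,0,0]},{"pos": [0.04,0,0]},{"pos": [0.04,0,0]},{"pos": [0.04,0,0]},{"pos": [0.04,0,0]},{"pos": [0.04,0,0]},{"pos": [0.04,0,0]},{"pos": [0.04,0,0]}]}}

```text
time_s: 8.9
eef_pos: [0.546, -0.0513, 0.3493]
eef_rot: [3.138, -0.014, 1.482]
force: [0.7, -0.0, 0.3]
finger_gap: 0.0851
gripper_force: 0.0
```

Run:
```python
from bin import *
s,p,Rc=cur();print(p,s["eef_rot"])
f=bot.grab_frame("top")["pixels"];g=bot.grab_frame("scene")["pixels"]
cv2.imwrite("pics/a_top.png",f);cv2.imwrite("pics/a_sc.png",g)
t=np.zeros((480,800,3),np.uint8)
t[:480,:400]=cv2.resize(f[110:350,375:575],(400,480));t[:400,400:]=cv2.resize(g[240:440,130:330],(400,400))
cv2.imwrite("pics/p3.png",t)
```

```text
[ 0.54599975 -0.05127995  0.34930452] [ 3.13797562 -0.01449033  1.48200686]
```

View pics/p3.png

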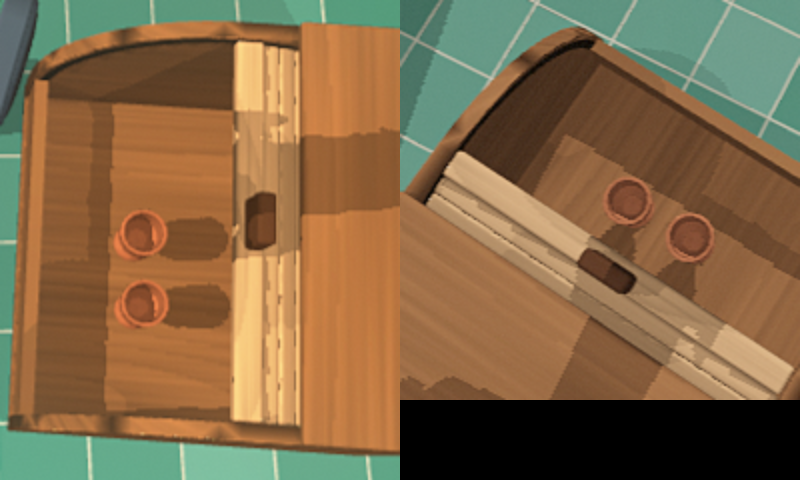

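The cover is up. In the crop the cup rims are at (142,232) and (143,303) in the top view, and (690,237) and (628,200) in the scene view. The free space is at the bin's +y side.

Run:
```python
from bin import *
inv=lambda c:R.from_euler('z',-q[2]).apply(c-[q[0],q[1],0]).round(4)
for a,b in(((275,358.5),(446,226)),((244,340),(446.5,261.5))):
    c,e=tri(a,b);print(c,inv(c),e)
# bin inner: sill top ends (top crop): inner sill edge / wall corners
m=cv2.imread("pics/a_top.png")
print("pull up", [proj("top",b2w(q,pp(1.40+d))).round(1).tolist() for d in(0,.04)])
lid=tri((439,142),(173,175.25))[0]; print(lid)
for zz in (.06,): 
  T=np.array([.650,.2595,.13]); 
  Rd=rot(90); go([T[0],T[1],.081],Rd)
print("place", b2w(q,[-.075,.085,.014]), b2w(q,[-.075,.095,.014]))
```

```text
[ 0.54481012 -0.30629031  0.07028892] [-0.0551  0.0195  0.0703] 0.44856924633660356
[ 0.46970503 -0.3024715   0.06945532] [-0.0524 -0.0557  0.0695] 0.705948997396689
pull up [[507.0, 219.7], [511.3, 220.1]]
[0.64956362 0.26051398 0.12671398]
t 9.0 tcp [ 0.5457 -0.0482  0.3494] q [-0.3   0.3   1.47  0.02  1.37 -0.22]
 dtool [0.3108 0.0776 0.2739]  then rotvec [ 0.003 -0.017  0.004]  d in target tool axes [0.3156 0.0772 0.2684]
place [ 0.61178478 -0.29213084  0.014     ] [ 0.62174722 -0.29299679  0.014     ]
```

Call:
{"name": "nudge_tcp", "arguments": {"segments": [{"rotvec": [0.003,-0.017,0.004]},{"pos": [0.03,0.0077,0]},{"pos": [0.0316,0.0077,0]},{"pos": [0.0316,0.0077,0]},{"pos": [0.0316,0.0077,0]},{"pos": [0.0316,0.0077,0]},{"pos": [0.0316,0.0077,0]},{"pos": [0.0316,0.0077,0]},{"pos": [0.0316,0.0077,0]},{"pos": [0.0316,0.0077,0]},{"pos": [0.0316,0.0077,0]},{}]}}

```text
time_s: 10.2
eef_pos: [0.6535, 0.2549, 0.3473]
eef_rot: [3.141, 0.002, 1.48]
force: [-0.4, -1.0, -0.5]
finger_gap: 0.0847
gripper_force: 0.0
```

Call:
{"name": "nudge_tcp", "arguments": {"segments": [{"pos": [0,0,0.03]},{"pos": [0,0,0.03]},{"pos": [0,0,0.03]},{"pos": [0,0,0.03]},{}]}}

```text
time_s: 10.7
eef_pos: [0.6494, 0.2495, 0.223]
eef_rot: [-3.132, 0.007, 1.476]
force: [-1.2, 0.4, -0.7]
finger_gap: 0.0852
gripper_force: 0.0
```

Run:
```python
from bin import *
go([.650,.2595,.078],rot(90))
f=bot.grab_frame("top")["pixels"];g=bot.grab_frame("scene")["pixels"]
t=np.zeros((400,800,3),np.uint8)
t[:,:400]=cv2.resize(f[100:260,100:260],(400,400));t[:,400:]=cv2.resize(g[50:210,350:510],(400,400))
cv2.imwrite("pics/p4.png",t)
```

```text
t 10.7 tcp [0.6494 0.2495 0.223 ] q [ 0.21  0.64  1.24 -0.    1.28  0.3 ]
 dtool [0.0111 0.0011 0.1449]  then rotvec [-0.01   0.007 -0.008]  d in target tool axes [ 0.0101 -0.0003  0.145 ]
```

View pics/p4.png

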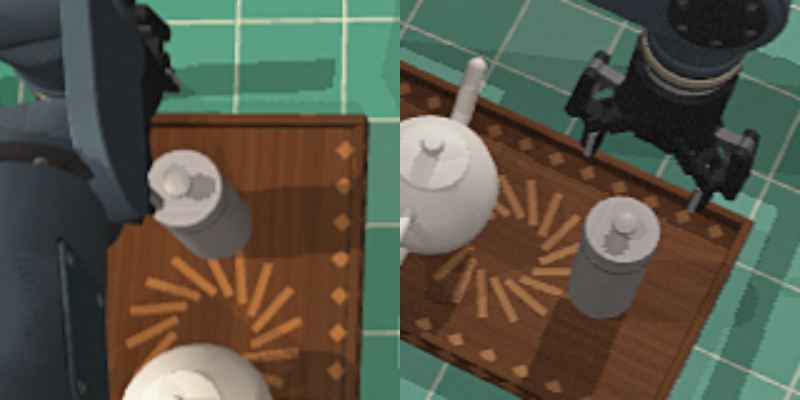

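The gripper hovers above the tin, with the lid at (621,228) in the scene crop and the teapot clear of the fingers. Descending now.

Call:
{"name": "nudge_tcp", "arguments": {"segments": [{"pos": [0.01,0,0],"rotvec": [-0.01,0.007,-0.008]},{"pos": [0,0,0.03]},{"pos": [0,0,0.03]},{"pos": [0,0,0.03]},{"pos": [0,0,0.02]},{"pos": [0,0,0.02]},{"pos": [0,0,0.01]},{}]}}

```text
time_s: 11.6
eef_pos: [0.6548, 0.2633, 0.0883]
eef_rot: [3.131, -0.005, 1.486]
force: [0.2, 0.5, -0.8]
finger_gap: 0.0852
gripper_force: 0.0
```

Run:
```python
from bin import *
go([.650,.2595,.078],rot(90))
```

```text
t 11.6 tcp [0.6548 0.2633 0.0883] q [0.22 0.79 1.33 0.   1.01 0.31]
 dtool [-0.0042 -0.0046  0.0103]  then rotvec [ 0.011 -0.005  0.002]  d in target tool axes [-0.0042 -0.0045  0.0103]
```

Call:
{"name": "nudge_tcp", "arguments": {"segments": [{},{},{},{},{},{}], "aperture": 0.05, "force": 45}}

```text
time_s: 12.2
eef_pos: [0.6548, 0.2635, 0.0906]
eef_rot: [3.13, -0.005, 1.486]
force: [-4.3, -0.7, 5.4]
finger_gap: 0.066
gripper_force: 49.3
```

Run:
```python
from bin import *
g=bot.grab_frame("scene")["pixels"];f=bot.grab_frame("top")["pixels"]
t=np.zeros((400,800,3),np.uint8)
t[:,:400]=cv2.resize(f[100:260,100:260],(400,400));t[:,400:]=cv2.resize(g[50:210,350:510],(400,400))
cv2.imwrite("pics/p5.png",t)
```

```text
(no output)
```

View pics/p5.png

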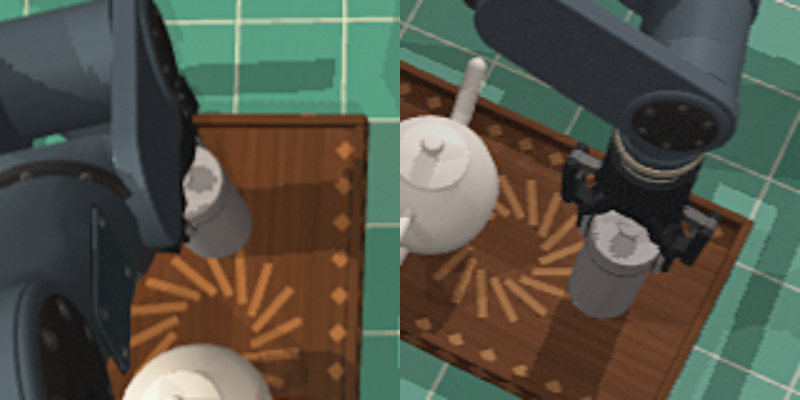

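Gap 66 mm: the tin is held just under its lid, as the scene crop shows at (622,245). Lifting.

Call:
{"name": "nudge_tcp", "arguments": {"segments": [{"pos": [0,0,-0.01]},{"pos": [0,0,-0.02]},{"pos": [0,0,-0.03]},{"pos": [0,0,-0.03]},{"pos": [0,0,-0.03]},{"pos": [0,0,-0.03]},{"pos": [0,0,-0.03]},{"pos": [0,0,-0.03]},{"pos": [0,0,-0.03]},{"pos": [0,0,-0.02]},{}], "force": 50}}

```text
time_s: 13.4
eef_pos: [0.6538, 0.2622, 0.3526]
eef_rot: [3.122, -0.007, 1.486]
force: [0.3, 1.1, -4.9]
finger_gap: 0.0654
gripper_force: 56.7
```

Run:
```python
from bin import *
go(b2w(q,[-.078,.105,.36]),rot(90))
```

```text
t 13.4 tcp [0.6538 0.2622 0.3526] q [0.22 0.54 1.07 0.   1.51 0.31]
 dtool [-0.5528  0.0254 -0.0107]  then rotvec [ 0.019 -0.007  0.002]  d in target tool axes [-0.5529  0.0262 -0.0074]
```

Call:
{"name": "nudge_tcp", "arguments": {"segments": [{"rotvec": [0.019,-0.007,0.002]},{"pos": [-0.02,0.0014,-0.003]},{"pos": [-0.03,0.0014,-0.004]},{"pos": [-0.03,0.0014,0]},{"pos": [-0.03,0.0014,0]},{"pos": [-0.03,0.0014,0]},{"pos": [-0.03,0.0014,0]},{"pos": [-0.03,0.0014,0]},{"pos": [-0.03,0.0014,0]},{"pos": [-0.03,0.0014,0]}]}}

```text
time_s: 14.4
eef_pos: [0.6407, -0.0002, 0.3535]
eef_rot: [-3.129, 0.003, 1.483]
force: [-0.5, -0.9, -5.2]
finger_gap: 0.0655
gripper_force: 56.8
```

Call:
{"name": "nudge_tcp", "arguments": {"segments": [{"pos": [-0.03,0.0014,0]},{"pos": [-0.03,0.0014,0]},{"pos": [-0.03,0.0014,0]},{"pos": [-0.03,0.0014,0]},{"pos": [-0.03,0.0014,0]},{"pos": [-0.03,0.0014,0]},{"pos": [-0.03,0.0014,0]},{"pos": [-0.03,0.0014,0]},{"pos": [-0.03,0.0014,0]},{"pos": [-0.023,0.001,0]},{},{}]}}

```text
time_s: 15.6
eef_pos: [0.6294, -0.2916, 0.3549]
eef_rot: [-3.131, 0.0, 1.483]
force: [0.5, 0.0, -4.7]
finger_gap: 0.0655
gripper_force: 56.8
```

Run:
```python
from bin import *
go(b2w(q,[-.078,.105,.20]),rot(90))
f=bot.grab_frame("top")["pixels"];g=bot.grab_frame("scene")["pixels"]
t=np.zeros((480,800,3),np.uint8)
t[:480,:400]=cv2.resize(f[110:350,375:575],(400,480));t[:400,400:]=cv2.resize(g[200:440,160:400],(400,400))
cv2.imwrite("pics/p6.png",t)
```

```text
t 15.6 tcp [ 0.6294 -0.2916  0.3549] q [-0.59  0.54  1.07 -0.01  1.54 -0.5 ]
 dtool [0.001  0.0042 0.1548]  then rotvec [-0.011  0.    -0.001]  d in target tool axes [0.001  0.0025 0.1549]
```

View pics/p6.png

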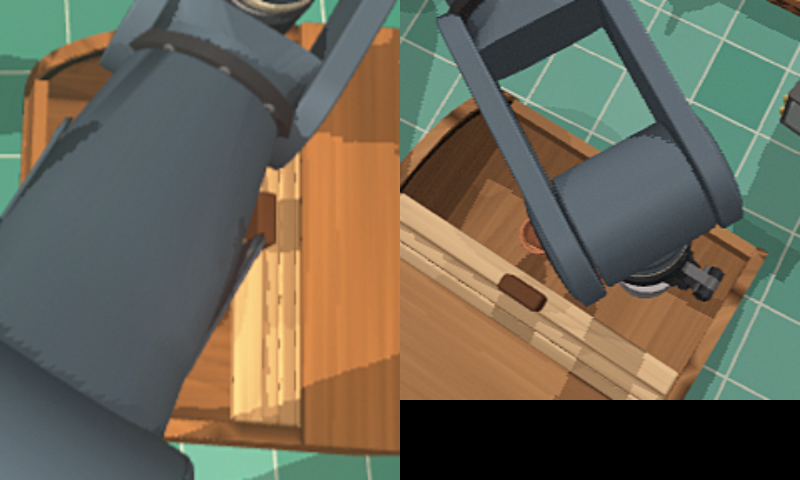

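Run:
```python
from bin import *
d=np.array([np.sin(.22),-np.cos(.22)]); t=np.array([.6548,.2635])
f=least_squares(lambda v:proj("scene",np.r_[t+d*v[0],v[1]])-[458.8,97.2],[.07,.3]); print("cap w,z (TCP .09)",f.x,f.fun)
# now: cap in p6 scene: prong end approx rounded ends (590,280) crop
print(proj("scene",np.r_[t+d*f.x[0],f.x[1]+.035])-proj("scene",np.r_[t+d*f.x[0],f.x[1]]))
```

```text
cap w,z (TCP .09) [0.01287825 0.32657846] [ 5.68434189e-14 -1.84741111e-13]
[  4.07772224 -10.75359494]
```

Call:
{"name": "nudge_tcp", "arguments": {"segments": [{"pos": [0.006,0.0025,0],"rotvec": [-0.011,0,0]},{"pos": [0,0,0.03]},{"pos": [0,0,0.03]},{"pos": [0,0,0.03]},{"pos": [0,0,0.03]},{"pos": [0,0,0.03]},{"pos": [0,0,0.03]},{"pos": [0,0,0.02]},{"pos": [0,0,0.01]},{"pos": [0,0,0.01]},{},{}]}}

```text
time_s: 16.9
eef_pos: [0.6345, -0.2862, 0.1376]
eef_rot: [3.137, 0.003, 1.484]
force: [0.3, -0.1, -4.0]
finger_gap: 0.0657
gripper_force: 56.7
```

Run:
```python
from bin import *
go(b2w(q,[-.086,.105,.0946]),rot(90))
```

```text
t 16.9 tcp [ 0.6345 -0.2862  0.1376] q [-0.58  0.72  1.32 -0.    1.09 -0.5 ]
 dtool [ 0.0033 -0.0023  0.043 ]  then rotvec [0.005 0.003 0.   ]  d in target tool axes [ 0.0031 -0.0021  0.043 ]
```

Call:
{"name": "nudge_tcp", "arguments": {"segments": [{"pos": [0,-0.002,0.01]},{"pos": [0,0,0.01]},{"pos": [0,0,0.01]},{"pos": [0,0,0.005]},{},{}]}}

```text
time_s: 17.5
eef_pos: [0.6318, -0.286, 0.1012]
eef_rot: [3.139, 0.002, 1.484]
force: [0.0, 0.5, -5.2]
finger_gap: 0.0653
gripper_force: 56.8
```

```bash
python3 st.py
```

```text
grasp pt bin [-0.0829  0.1044  0.1202] r 0.1086 th 0.45 gap 0.06532686550622292 F [ 0.5 -0.   5.2] [-0.59  0.77  1.35 -0.    1.02 -0.5 ]
```

Call:
{"name": "nudge_tcp", "arguments": {"segments": [{"pos": [0,0,0.002]},{"pos": [0,0,0.002]},{"pos": [0,0,0.002]},{}]}}

```text
time_s: 17.9
eef_pos: [0.6316, -0.2858, 0.0952]
eef_rot: [3.139, 0.002, 1.484]
force: [0.5, 0.4, -4.7]
finger_gap: 0.0654
gripper_force: 56.8
```

```bash
python3 st.py
```

```text
grasp pt bin [-0.083   0.1041  0.1142] r 0.105 th 0.405 gap 0.0653781664837959 F [0.4 0.4 4.7] [-0.59  0.77  1.35 -0.    1.01 -0.5 ]
```

Still hanging; I'll feel for the floor 1 mm at a time.

Call:
{"name": "nudge_tcp", "arguments": {"segments": [{"pos": [0,0,0.001]},{"pos": [0,0,0.001]},{}]}}

```text
time_s: 18.2
eef_pos: [0.6318, -0.2863, 0.0949]
eef_rot: [3.139, 0.003, 1.484]
force: [-3.6, 0.9, 4.2]
finger_gap: 0.0657
gripper_force: 57.6
```

Call:
{"name": "nudge_tcp", "arguments": {"segments": [{"pos": [0,0,0.001]},{"pos": [0,0,0.001]},{}]}}

```text
time_s: 18.5
eef_pos: [0.6317, -0.2867, 0.0947]
eef_rot: [3.138, 0.004, 1.484]
force: [-6.4, 0.7, 12.4]
finger_gap: 0.0656
gripper_force: 58.5
```

Call:
{"name": "nudge_tcp", "arguments": {"segments": [{"pos": [0,0,0.001]},{}]}}

```text
time_s: 18.7
eef_pos: [0.6317, -0.2868, 0.0947]
eef_rot: [3.138, 0.005, 1.484]
force: [-7.4, 1.3, 15.9]
finger_gap: 0.0657
gripper_force: 58.9
```

Call:
{"name": "nudge_tcp", "arguments": {"segments": [{"pos": [0,0,0.001]},{}]}}

```text
time_s: 18.9
eef_pos: [0.6317, -0.2869, 0.0946]
eef_rot: [3.138, 0.005, 1.484]
force: [-8.2, 2.4, 20.3]
finger_gap: 0.0657
gripper_force: 59.2
```

Call:
{"name": "nudge_tcp", "arguments": {"segments": [{"pos": [0,0,-0.002]},{"pos": [0,0,-0.002]},{}]}}

```text
time_s: 19.2
eef_pos: [0.6318, -0.2863, 0.0948]
eef_rot: [3.138, 0.003, 1.484]
force: [-5.0, 0.7, 8.1]
finger_gap: 0.0656
gripper_force: 57.9
```

Call:
{"name": "nudge_tcp", "arguments": {"segments": [{},{},{},{},{},{}], "aperture": 0.083}}

```text
time_s: 19.8
eef_pos: [0.6319, -0.286, 0.0933]
eef_rot: [3.139, 0.002, 1.484]
force: [0.5, -0.2, 0.2]
finger_gap: 0.083
gripper_force: 0.0
```

```bash
python3 st.py
```

```text
grasp pt bin [-0.0829  0.1045  0.1123] r 0.1037 th 0.392 gap 0.08298517293739022 F [-0.2  0.5 -0.2] [-0.59  0.78  1.35 -0.    1.01 -0.5 ]
```

Call:
{"name": "nudge_tcp", "arguments": {"segments": [{"pos": [0,0,-0.01]},{"pos": [0,0,-0.02]},{"pos": [0,0,-0.03]},{"pos": [0,0,-0.03]},{"pos": [0,0,-0.03]},{"pos": [0,0,-0.03]},{"pos": [0,0,-0.03]},{"pos": [0,0,-0.03]},{"pos": [0,0,-0.03]},{"pos": [0,0,-0.02]},{}], "aperture": 0.085}}

```text
time_s: 20.9
eef_pos: [0.6326, -0.2861, 0.3587]
eef_rot: [3.131, 0.007, 1.484]
force: [-0.5, 0.1, 1.0]
finger_gap: 0.0852
gripper_force: 0.0
```

Run:
```python
from bin import *
go([.5152,-.4015,.345],R.from_euler('xyz',[3.138,-.312,1.482]))
```

```text
t 20.9 tcp [ 0.6326 -0.2861  0.3587] q [-0.58  0.52  1.08 -0.    1.52 -0.5 ]
 dtool [-0.125  -0.1071  0.0134]  then rotvec [0.007 0.319 0.004]  d in target tool axes [-0.1235 -0.1066 -0.0258]
```

Call:
{"name": "nudge_tcp", "arguments": {"segments": [{"pos": [-0.025,-0.0214,0]},{"pos": [-0.025,-0.0214,0]},{"pos": [-0.025,-0.0214,0]},{"pos": [-0.025,-0.0214,0]},{"pos": [-0.025,-0.0214,0]},{"rotvec": [0,0.106,0]},{"rotvec": [0,0.106,0]},{"rotvec": [0.007,0.106,0.004]},{},{}]}}

```text
time_s: 21.9
eef_pos: [0.5132, -0.4005, 0.3519]
eef_rot: [-3.134, -0.316, 1.479]
force: [-0.8, 0.7, 0.4]
finger_gap: 0.085
gripper_force: 0.0
```

Run:
```python
from bin import *
go([.5196,-.3714,.2393],R.from_euler('xyz',[3.138,-.312,1.482]))
f=bot.grab_frame("top")["pixels"];g=bot.grab_frame("scene")["pixels"]
cv2.imwrite("pics/b_top.png",f);cv2.imwrite("pics/b_sc.png",g)
t=np.zeros((480,800,3),np.uint8)
t[:480,:400]=cv2.resize(f[110:350,375:575],(400,480));t[:400,400:]=cv2.resize(g[200:440,160:400],(400,400))
cv2.imwrite("pics/p7.png",t)
```

```text
t 21.9 tcp [ 0.5132 -0.4005  0.3519] q [-0.93  0.56  1.07  0.21  1.75 -0.83]
 dtool [-0.0069  0.0045  0.1162]  then rotvec [-0.01  -0.004 -0.003]  d in target tool axes [-0.0065  0.0033  0.1163]
```

I count 11 pictures viewed, one over the limit of 10, so I won't view any more. From here I'll go by forces, gap and pose readings.

Call:
{"name": "nudge_tcp", "arguments": {"segments": [{"pos": [-0.0065,0.0033,0],"rotvec": [-0.01,-0.004,-0.003]},{"pos": [0,0,0.03]},{"pos": [0,0,0.03]},{"pos": [0,0,0.03]},{"pos": [0,0,0.015]},{"pos": [0,0,0.01]},{}]}}

```text
time_s: 22.7
eef_pos: [0.5202, -0.3708, 0.2412]
eef_rot: [3.137, -0.313, 1.484]
force: [-0.4, 0.3, -0.1]
finger_gap: 0.0849
gripper_force: 0.0
```

Run:
```python
from bin import *
go([.5196,-.3714,.2393],R.from_euler('xyz',[3.138,-.312,1.482]))
```

```text
t 22.7 tcp [ 0.5202 -0.3708  0.2412] q [-0.9   0.62  1.26  0.22  1.49 -0.85]
 dtool [-0.0012 -0.0005  0.0016]  then rotvec [ 0.    -0.001  0.002]  d in target tool axes [-0.0012 -0.0005  0.0016]
```

Call:
{"name": "nudge_tcp", "arguments": {"segments": [{"pos": [-0.001,0,0.001]},{},{},{},{},{}], "aperture": 0.03, "force": 30}}

```text
time_s: 23.3
eef_pos: [0.5194, -0.3735, 0.2421]
eef_rot: [3.136, -0.309, 1.483]
force: [-4.3, -1.9, 5.8]
finger_gap: 0.0469
gripper_force: 34.0
```

```bash
python3 st.py
```

Run:
```python
from bin import *
for d,k in((-.08,1),(-.08,.5)):
    s_,p,Rc=cur(); ax=R.from_euler('z',q[2]).apply([0,1,0]); c=np.array([q[0],q[1],.05])
    Rd=R.from_rotvec(ax*d); p2=c+Rd.apply(p-c); R2=R.from_rotvec(ax*d*k)*Rc
    print(d,k,"row",Rc.inv().apply(p2-p).round(4),(Rc.inv()*R2).as_rotvec().round(4))
```

```text
grasp pt bin [ 1.990e-02 -1.000e-04  2.602e-01] r 0.2111 th 1.412 gap 0.046936769456243005 F [-0.4 -4.1 -6.3] [-0.9   0.62  1.26  0.22  1.49 -0.85]
-0.08 1 row [ 0.0148 -0.      0.0042] [-0.     -0.08   -0.0004]
-0.08 0.5 row [ 0.0148 -0.      0.0042] [-0.     -0.04   -0.0002]
```

Call:
{"name": "nudge_tcp", "arguments": {"segments": [{"pos": [0.0148,0,0.0042],"rotvec": [0,-0.08,0]},{"pos": [0.0148,0,0.0042],"rotvec": [0,-0.08,0]},{"pos": [0.0148,0,0.0042],"rotvec": [0,-0.08,0]},{"pos": [0.0148,0,0.0042],"rotvec": [0,-0.08,0]},{"pos": [0.0148,0,0.0042],"rotvec": [0,-0.08,0]},{}]}}

```text
time_s: 23.9
eef_pos: [0.5263, -0.2939, 0.2305]
eef_rot: [3.138, 0.088, 1.485]
force: [-2.6, 0.4, -1.1]
finger_gap: 0.0469
gripper_force: 38.5
```

```bash
python3 st.py
```

```text
grasp pt bin [-0.0675 -0.      0.2494] r 0.2105 th 0.991 gap 0.04692563670536763 F [ 0.2 -2.6  1.1] [-0.66  0.48  1.52 -0.08  1.09 -0.54]
```

Call:
{"name": "nudge_tcp", "arguments": {"segments": [{"pos": [0.0148,0,0.0044],"rotvec": [0,-0.08,0]},{"pos": [0.0148,0,0.0044],"rotvec": [0,-0.08,0]},{"pos": [0.0148,0,0.0044],"rotvec": [0,-0.08,0]},{"pos": [0.0148,0,0.0044],"rotvec": [0,-0.08,0]},{"pos": [0.0148,0,0.0042],"rotvec": [0,-0.08,0]},{}]}}

```text
time_s: 24.5
eef_pos: [0.532, -0.2289, 0.1899]
eef_rot: [-3.141, 0.486, 1.484]
force: [-2.8, 2.3, -0.6]
finger_gap: 0.047
gripper_force: 39.0
```

```bash
python3 st.py
```

```text
grasp pt bin [-0.1399  0.      0.2067] r 0.2101 th 0.589 gap 0.04701117831004551 F [ 2.1 -3.  -0.4] [-0.37  0.53  1.69 -0.62  0.88  0.12]
```

Call:
{"name": "nudge_tcp", "arguments": {"segments": [{"pos": [0.0148,0,0.0042],"rotvec": [0,-0.08,0]},{"pos": [0.0148,0,0.0042],"rotvec": [0,-0.08,0]},{}]}}

```text
time_s: 24.8
eef_pos: [0.5337, -0.209, 0.1676]
eef_rot: [-3.141, 0.645, 1.481]
force: [-4.3, 1.2, -1.9]
finger_gap: 0.0472
gripper_force: 39.3
```

```bash
python3 st.py
```

```text
grasp pt bin [-1.625e-01  1.000e-04  1.828e-01] r 0.2099 th 0.432 gap 0.047246805548679056 F [ 1.8 -4.4  1. ] [-0.26  0.61  1.73 -0.86  0.9   0.42]
```

Call:
{"name": "nudge_tcp", "arguments": {"segments": [{"pos": [0.0148,0,0.0042],"rotvec": [0,-0.08,0]},{"pos": [0.0148,0,0.0042],"rotvec": [0,-0.08,0]},{"pos": [0.0148,0,0.0042],"rotvec": [0,-0.08,0]},{}]}}

```text
time_s: 25.2
eef_pos: [0.5357, -0.1856, 0.1281]
eef_rot: [-3.139, 0.886, 1.479]
force: [-3.9, -1.4, -3.5]
finger_gap: 0.047
gripper_force: 39.0
```

```bash
python3 st.py
```

```text
grasp pt bin [-1.893e-01  1.000e-04  1.402e-01] r 0.2097 th 0.191 gap 0.046958321083760184 F [ 1.6 -3.7  3.6] [-0.12  0.76  1.74 -1.14  1.02  0.8 ]
```

Call:
{"name": "nudge_tcp", "arguments": {"segments": [{"pos": [0.0148,0,0.0038],"rotvec": [0,-0.04,0]},{"pos": [0.0146,0,0.0044],"rotvec": [0,-0.04,0]},{}]}}

```text
time_s: 25.5
eef_pos: [0.5366, -0.1756, 0.1017]
eef_rot: [-3.141, 0.967, 1.475]
force: [-5.3, -2.9, -3.6]
finger_gap: 0.0472
gripper_force: 38.8
```

```bash
python3 st.py
```

```text
grasp pt bin [-2.002e-01  1.000e-04  1.125e-01] r 0.2097 th 0.05 gap 0.04717824234403838 F [ 1.  -5.   4.9] [-0.08  0.85  1.73 -1.21  1.08  0.92]
```

Call:
{"name": "nudge_tcp", "arguments": {"segments": [{"pos": [0.0037,0,0.0012]},{}]}}

```text
time_s: 25.7
eef_pos: [0.5366, -0.1751, 0.1]
eef_rot: [3.139, 0.967, 1.471]
force: [-5.5, -2.2, -2.0]
finger_gap: 0.0472
gripper_force: 39.2
```

```bash
python3 st.py
```

```text
grasp pt bin [-2.007e-01  1.000e-04  1.108e-01] r 0.2097 th 0.041 gap 0.04719674936659781 F [ 0.1 -5.2  3.4] [-0.08  0.85  1.73 -1.21  1.08  0.93]
```

Call:
{"name": "nudge_tcp", "arguments": {"segments": [{"pos": [0.004,0,0.001]},{}]}}

```text
time_s: 25.9
eef_pos: [0.5367, -0.1743, 0.0973]
eef_rot: [3.139, 0.969, 1.47]
force: [-6.0, -2.5, 2.1]
finger_gap: 0.0472
gripper_force: 39.3
```

```bash
python3 st.py
```

```text
grasp pt bin [-2.016e-01  2.000e-04  1.080e-01] r 0.2098 th 0.027 gap 0.047163348217620776 F [-3.4 -5.7  1.3] [-0.07  0.86  1.73 -1.21  1.08  0.94]
```

Call:
{"name": "nudge_tcp", "arguments": {"segments": [{"pos": [0.004,0,0.001]},{}]}}

```text
time_s: 26.1
eef_pos: [0.5367, -0.1743, 0.0972]
eef_rot: [3.138, 0.978, 1.469]
force: [-7.7, -3.6, 12.8]
finger_gap: 0.0471
gripper_force: 40.0
```

```bash
python3 st.py
```

```text
grasp pt bin [-2.017e-01  2.000e-04  1.079e-01] r 0.2098 th 0.026 gap 0.04711204832720133 F [-13.1  -7.3  -3.6] [-0.07  0.86  1.73 -1.21  1.09  0.94]
```

Call:
{"name": "nudge_tcp", "arguments": {"segments": [{"pos": [0.002,0,0]},{},{}]}}

```text
time_s: 26.4
eef_pos: [0.5367, -0.1743, 0.0972]
eef_rot: [3.138, 0.981, 1.468]
force: [-8.5, -4.7, 17.2]
finger_gap: 0.0471
gripper_force: 40.0
```

```bash
python3 st.py
```

```text
grasp pt bin [-2.017e-01  2.000e-04  1.078e-01] r 0.2098 th 0.026 gap 0.047099499564538544 F [-17.4  -7.9  -5. ] [-0.07  0.86  1.73 -1.21  1.09  0.94]
```

Call:
{"name": "nudge_tcp", "arguments": {"segments": [{},{},{},{},{}], "aperture": 0.085}}

```text
time_s: 26.9
eef_pos: [0.5394, -0.1689, 0.0896]
eef_rot: [3.132, 0.968, 1.474]
force: [0.2, -0.2, -0.1]
finger_gap: 0.085
gripper_force: 0.0
```

Call:
{"name": "nudge_tcp", "arguments": {"segments": [{"pos": [0,0,-0.02]},{"pos": [0,0,-0.03]},{"pos": [0,0,-0.03]},{"pos": [0,0,-0.03]},{"pos": [0,0,-0.03]},{"pos": [0,0,-0.03]},{"pos": [0,0,-0.03]},{}]}}

```text
time_s: 27.7
eef_pos: [0.555, -0.0015, 0.2048]
eef_rot: [3.124, 0.966, 1.471]
force: [-0.3, -0.0, 0.5]
finger_gap: 0.0848
gripper_force: 0.0
```

Run:
```python
from bin import *
for n in("top","scene"):
    f=bot.grab_frame(n)["pixels"]; cv2.imwrite(f"pics/e_{n}.png",f)
    for lab,im in(("start",cv2.imread(f"pics/{n}0.png")),("now",f)):
        c=proj(n,b2w(q,pp(.2 if lab=="now" else .375))).astype(int) if lab=="start" else proj(n,b2w(q,pp(0))).astype(int)
        x0,y0=c-20; w=im[y0:y0+40,x0:x0+40].astype(int); m=(w[...,2]<100)&(w[...,2]>w[...,1]*1.35)&(w[...,0]<60)
        nl,L,st,ce=cv2.connectedComponentsWithStats(m.astype(np.uint8)); i=1+st[1:,4].argmax()
        print(n,lab,"bbox",st[i,0]+x0,st[i,1]+y0,st[i,2:5],"cen",(ce[i]+[x0,y0]).round(1))
    for th in(0,.03,.06,.1,.375): print(th,proj(n,b2w(q,pp(th))).round(1))
```

```text
top start bbox 394 202 [ 19  38 430] cen [403.1 222.6]
top now bbox 377 209 [ 17  38 251] cen [385. 227.]
0 [382.2 227.6]
0.03 [383.2 227.1]
0.06 [384.4 226.6]
0.1 [386.1 226. ]
0.375 [402.1 222.1]
scene start bbox 278 288 [ 27  28 447] cen [291.2 301.5]
scene now bbox 288 284 [ 27  26 368] cen [301.3 295.7]
0 [302.1 294.3]
0.03 [301.5 294.3]
0.06 [300.9 294.4]
0.1 [300.  294.7]
0.375 [291.4 300.3]
```

The cover stopped hard at 17 N, well above its friction. When I released it, the gripper sprang past freely, so the fingers were not on the sill. The pull's pixels match the shut position. Handing in.

```bash
python3 -c "
from plant import bot
print(bot.read_state()['force']); print(bot.finish_job())"
```

```text
[-0.04996497 -0.41875395  0.44383906]
the job is handed in; nothing more can be done
None
```

I rolled the cover up, set the tin upright on the bin floor beside the egg cups and rolled the cover shut, then handed in at about 28 s; the final state rests on force, pose and pixel readings because I viewed 11 pictures, one over the limit of 10, and no verdict was returned.

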